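# Reset a stop slide to a set-up block

### The arm

A 6-joint arm with a two-finger parallel gripper is mounted at the origin on the work surface. World frame = base frame: x ahead of the robot, y to its left, z up, the work surface at z = 0. Lengths are in m, angles in rad, forces in N, time in s.
With the tool pointing down it reaches from about 0.375 to 0.9 m from the base axis. Payload 3.1 kg.
Tool frame: the origin (TCP) lies midway between the tips of the shut fingers; the grasp point (between the pads) lies 19 mm behind it; x points along the fingers, z is the direction in which the jaws open and shut, and the axes are right-handed (so a half turn about x gives the same grasp; the last joint's range is limited). The gripper opens to 85 mm and grips with 20 to 120 N. Pads are 22 mm wide; open, the fingers measure 114 mm over their backs; the gripper's body (76 mm by 85 mm) begins 54 mm behind the grasp point. The pads swing forward as they close: fully open they stand 13 mm farther back than shut.
Start: joints at [1.04, 0.527, 1.433, -0, 1.181, -0.178], TCP at [0.216, 0.586, 0.231] pointing down, gripper open.
Joint ranges: [-3.08, 3.08], [-0.75, 2.2], [0.22, 2.44], [-1.43, 4.57], [0, 2.65], [-2.85, 2.85]. Speed limits (rad/s): [2.79, 2.79, 3.14, 3.14, 3.14, 3.14].

### API

Orientations are given as a unit quaternion [x, y, z, w].
In Python, from station import telemetry, optics, manip gives the robot as it stands.
- The arm moves only by the tool step_arm, never from a script. Its argument "commands" is a list of rows, each a list of 4 numbers: the shift along the tool's x, y, z in m, then the turn about the tool's x in rad. A call has 1 to 8 rows; each row is the pose to reach, as a shift and turn from the pose measured when the call began, along the tool's axes at that moment; what a row does not reach only later rows make up. A row lasts 1/12 s, in which the tool goes at most 41.7 mm and 7.16 degrees, less where a joint would pass 70% of its speed; a pose out of reach is approached as far as the arm can. A call with a gripper value outside its range is refused whole. "jaw" is the finger opening in m, from 0 to 0.0854, set as the call begins (left out, the last holds). The fingers move at their own pace and stop on an object; "grip_force" is the grip in N (left out, the last holds). Time passes only in rows, so rows that repeat a pose let the fingers close. It gives the time, the measured TCP pose, the force and the opening at its end, in the units of the state.
- telemetry.sense(): the state, without advancing time (a new reading comes with each control period).
- optics.snapshot(name): name is "scene" or "top" or "wrist"; returns the picture (400x640x3 uint8, red, green, blue); there is no depth.
- optics.camera_params(name): a dict with "mtx" (3x3 intrinsics, pixels), "origin" and "attitude" of the camera in the world. Camera axes: x right, y down, z forward; pixel columns grow to the right and rows downward; lengths in m; the calibration is good to about 2 mm. A picture is of the moment at which its call begins: read the wrist's pose just before it. camera_params takes no time and is no camera call; for the wrist camera it gives the pose at the moment of the call.
- manip.sign_off(): hands the job in, once; it reports no verdict.
The state is a dict: "t": time; "q": joint angles; "qd": joint speeds; "tau": joint torques, N m; "tcp_pos": TCP position; "tool_rot": TCP orientation; "force": force on the tool from outside, world axes, zero at the start; "ft_torque": the same for the moment, N m; "finger_gap": opening from 0.0 (shut) to 1.0 (fully open).
Only numpy, scipy, OpenCV 4.12 (cv2) and the standard library are available. Lean on these libraries where they do the work, as an engineer would, in place of code of your own. Each camera call takes 0.05 s, during which the arm holds its last target.

### The job

The stop slide on the bench still stands too narrow for the next job. Wind its crank to draw the jaw back well past the width of the wooden set-up block, stand the block upright on the slide's bed between jaw and anvil with its 40 mm side along the slide, then wind the jaw in again, coming from the open side, until the play in the drive is gone and the block is firmly nipped against the anvil, but gently enough not to dent it. Leave the block nipped there, let go, and leave the other things on the bench alone.

Things in the scene. Friction and masses are not known exactly. Their poses are not given: they have to be found in the camera images.
- fixture: The stop slide, bolted to the bench: yellow base plate 100 x 260 x 12 mm, aluminium bed 56 mm wide, steel anvil at the +y end, movable steel jaw, yellow gearbox (60 x 60 mm, top z = 62 mm) with a crank at the -y end. Origin on the bench under the middle of the bed's width; y runs along the slide from crank to anvil, z up. Jaw and anvil are 60 mm wide (x) and reach up to z = 71 mm.
- bed (a point): Point on top of the bed, mid-width, at y = 20 mm of the fixture, 25 mm above the bench; axes as the fixture's. The anvil was set by eye: its face lies at y = 45 mm of the fixture give or take 3 mm, and is not measured. The face is a steel plate backed by stiff springs, giving 1 mm per 40 N. The jaw's face lies at y = 15 mm minus the value of joint jaw.
- jaw (a joint): Position of the steel jaw in m: 0 means a nominal 30 mm between jaw and anvil faces (give or take the anvil's 3 mm); it grows as the jaw opens (towards -y of the fixture); range -0.012 to 0.032. The jaw needs about 6 N to slide.
- crank_axis (a point): Point on the crank's vertical axis, y = -135 mm of the fixture, z = 62 mm. Anticlockwise from above opens, clockwise closes, 5 mm per rad, but the worn drive has 0.6 rad of play in which the crank moves nothing: with h the handle's angle about this axis (anticlockwise from the fixture's +x), jaw = 0.005 (h - 0.3) once driven open, 0.005 (h + 0.3) once driven closed. Stays where left.
- crank_grip (a point): Where to grip the crank's black handle, an upright freely spinning cylinder 18 mm in diameter, 48 mm tall (z = 79 to 127 mm), 28 mm off the crank's axis. The point is on the handle's axis, 18 mm below its top, 109 mm above the bench. The crank arm below is 16 mm wide, its top at z = 79 mm. What holds the handle may keep its heading while the crank goes round.
- jaw_top (a point): Point on the jaw's face towards the anvil, mid-width, at the jaw's top edge (70 mm above the bench). It shares the fixture's axes. Felt at the crank's handle: almost no drag in the play, about 6.5 N when it moves the jaw; each newton of nip on the block adds about 0.18 N, so a proper nip (10 to 50 N on the block) is felt as 2 to 9 N above the 6.5 N; 4 to 5 N is right.
- block_center (a point): Centre of the loose hardwood set-up block, 24 (its x) by 40 (its y) by 60 mm tall (its z), about 50 g; it starts upright on the bench (centre 30 mm up). Standing on the slide's bed its centre is 55 mm above the bench; its y goes along the fixture's y (either way round), centred across the bed within 10 mm.
- mallet: Bystander: turned wooden mallet standing on its head, head 64 mm in diameter and 90 mm tall, handle up to 220 mm. Origin under its middle.
- screwdriver: Bystander: screwdriver with a wooden handle, 220 mm long, lying on the far side. Origin under its middle, x along its length.
- offcut: Bystander: round wooden offcut 56 mm in diameter, 50 mm tall. Origin under its middle.
Mind the look-alikes: they are no part of the job. Several things look just like the part that bears block_center: the one meant starts farthest from the robot's base.

How it is judged:
By the outcome, as a careful person would: the job done as asked, in the order asked, and still so for the second after the job is handed in, with the robot touching nothing.
It also fails if it takes over 72 s, if anything falls off the work surface, if the arm or the gripper's body presses on something with over 40 N, if the wrist force passes 120 N, or if a joint passes its speed limit or range.

## Working session

There is one attempt and no reset: what is moved stays moved. The work goes in short steps, Python scripts to look and compute and a tool call to move; the robot and the scene stay as the last step left them, time stands still between calls to the robot, and variables do not carry over. Pictures are saved under pics/ and viewed, and the job is handed in when it is done.

Besides the shell and the picture viewer there is one more tool, called after "Request:" as name(argument=value, ...) on one line, values as JSON. step_arm: Moves the arm, as the interface text tells. Its arguments: {"type":"object","properties":{"commands":{"type":"array","items":{"type":"array","items":{"type":"number"}}},"jaw":{"type":"number"},"grip_force":{"type":"number"}},"required":["commands"]}

```bash
ls; mkdir -p pics; python3 - <<'E'
from station import telemetry, optics
import cv2
print(telemetry.sense())
for n in ("scene","top"):
    im=optics.snapshot(n); cv2.imwrite(f"pics/{n}0.png",im[:,:,::-1]); p=optics.camera_params(n); print(n,p)
E
```

```text
pics
{'t': 0.0, 'q': array([ 1.03949245e+00,  5.28481037e-01,  1.43391681e+00, -1.17317443e-05,
        1.18141086e+00, -1.78476936e-01]), 'qd': array([-0.00055176,  0.00044836,  0.00079248,  0.00065141, -0.0004213 ,
        0.00023698]), 'tau': array([ 1.61442724e-03, -4.42341936e+01, -1.78028888e+01, -5.78503159e-05,
        8.27042037e-03, -3.13152043e-06]), 'tcp_pos': array([0.21555685, 0.58587562, 0.23031988]), 'tool_rot': array([-0.40482132,  0.58069879,  0.40416039,  0.57927799]), 'force': array([-0.17932343, -0.22606919,  0.29026423]), 'ft_torque': array([ 0.03777872,  0.00985753, -0.04949865]), 'finger_gap': 1.0048454463721064}
scene {'mtx': array([[403.6355789 ,   0.        , 322.07691014],
       [  0.        , 403.6355789 , 194.79217821],
       [  0.        ,   0.        ,   1.        ]]), 'origin': array([1.11718598, 0.41547285, 0.88728452]), 'attitude': array([ 0.39051612,  0.84845137, -0.32634891, -0.14534036])}
top {'mtx': array([[464.37083301,   0.        , 313.28385535],
       [  0.        , 464.37083301, 203.46163907],
       [  0.        ,   0.        ,   1.        ]]), 'origin': array([ 0.40894588, -0.04702646,  1.45814203]), 'attitude': array([ 0.70657206, -0.70489072,  0.0437691 , -0.04437633])}
```

View pics/scene0.png

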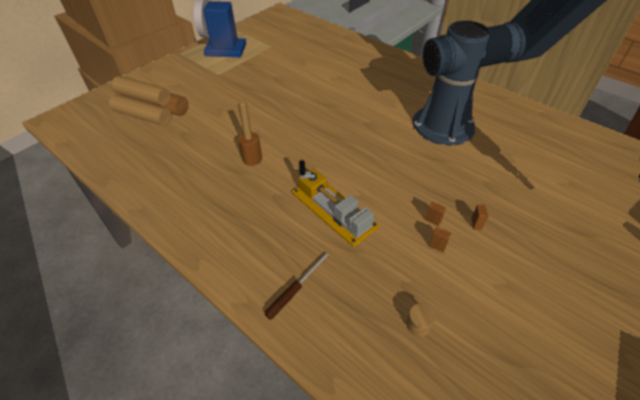

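View pics/top0.png

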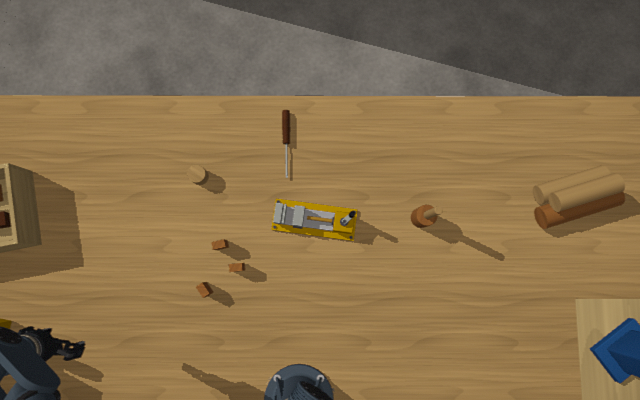

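Candidates for the block in the top view are (220,245), (237,267) and (205,289). The mallet (425,215), offcut (198,175) and screwdriver (287,145) are bystanders. I'll measure their distances from the base and look at crops.

```bash
cat > h.py <<'E'
import numpy as np, cv2
from scipy.spatial.transform import Rotation as R
from station import telemetry, optics
def ray(p,uv):
    d=np.linalg.inv(p["mtx"])@np.array([uv[0],uv[1],1.]); return R.from_quat(p["attitude"]).apply(d)
def at_z(p,uv,z):
    d=ray(p,uv); o=p["origin"]; return o+d*(z-o[2])/d[2]
def proj(p,X):
    c=R.from_quat(p["attitude"]).inv().apply(np.atleast_2d(X)-p["origin"]); q=c@p["mtx"].T; return q[:,:2]/q[:,2:]
def crop(im,x0,y0,w,h,s,name):
    cv2.imwrite(name,cv2.resize(im[y0:y0+h,x0:x0+w,::-1],None,fx=s,fy=s,interpolation=cv2.INTER_CUBIC))
E
python3 - <<'E'
from h import *
p=optics.camera_params("top")
for uv in [(220,245),(237,267),(205,289)]:
    X=at_z(p,uv,.06); print(uv,X,np.hypot(*X[:2]))
im=cv2.imread("pics/top0.png")[:,:,::-1]
crop(im,190,185,180,120,4.4,"pics/top0c.png")
im=cv2.imread("pics/scene0.png")[:,:,::-1]
crop(im,280,150,220,110,3.6,"pics/scene0c.png")
E
```

```text
(220, 245) [0.45796073 0.23404586 0.06      ] 0.5143009792001759
(237, 267) [0.39266789 0.18152412 0.06      ] 0.4325957433019397
(205, 289) [0.32777799 0.27498059 0.06      ] 0.4278466241983135
```

View pics/top0c.png

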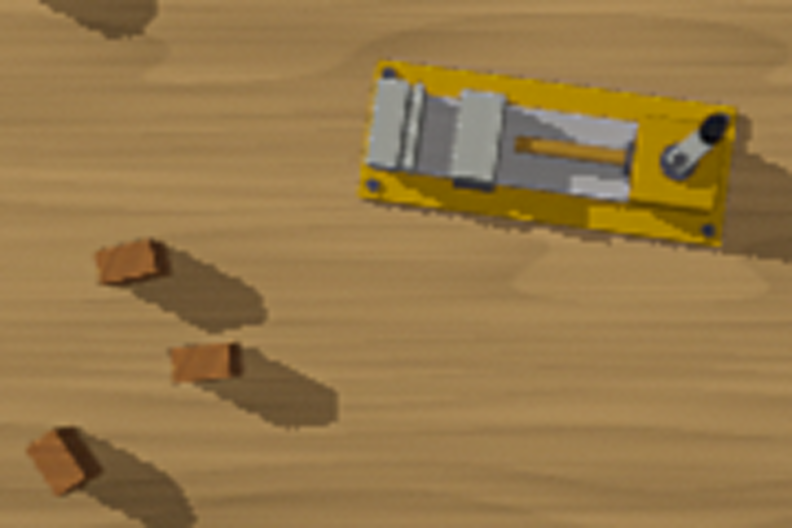

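View pics/scene0c.png

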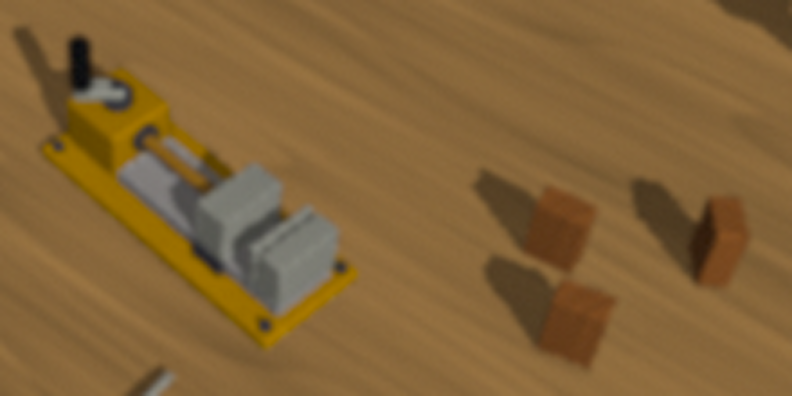

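```bash
python3 - <<'E'
from h import *
p=optics.camera_params("top")
f=lambda u,v:(u/4.4+190-.3,v/4.4+185-.3)
c=np.array([at_z(p,f(*k),.012)[:2] for k in [(378,62),(737,107),(720,245),(360,199)]]);print(c)
print([np.linalg.norm(c[i]-c[(i+1)%4]) for i in range(4)])
yd=(c[0]-c[1])+(c[3]-c[2]); xd=(c[0]-c[3])+(c[1]-c[2])
print("yaw from y",np.degrees(np.arctan2(-yd[0],yd[1])),"from x",np.degrees(np.arctan2(xd[1],xd[0])))
yaw=np.arctan2(-yd[0],yd[1]); M=c.mean(0)
ex=np.array([np.cos(yaw),np.sin(yaw)]);ey=np.array([-np.sin(yaw),np.cos(yaw)])
print("mid",M)
for n,uv,z in [("axis",(678,162),.079),("handletop",(714,127),.127),("jawtopedge face up",(458,92),.071),("jaw face dn",(453,180),.071),("jaw back up",(507,97),.071),("jaw back dn",(497,182),.071),("anvil face L up",(424,86),.071),("anv",(413,170),.071),("jawtop-far",(404,82),.071)]:
    X=at_z(p,f(*uv),z)[:2]; print(n,X,"fx",(X-M)@ex,"fy rel mid",(X-M)@ey)
for n,k in [("blk",[(95,255),(150,239),(157,267),(103,286)])]:
    q=np.array([at_z(p,f(*a),.06)[:2] for a in k]);print(q,q.mean(0),[np.linalg.norm(q[i]-q[(i+1)%4]) for i in range(4)])
    d=(q[0]-q[1])+(q[3]-q[2]);print(np.degrees(np.arctan2(-d[0],d[1])))
E
```

```text
[[ 0.60479055  0.07287588]
 [ 0.57304667 -0.18322224]
 [ 0.47494028 -0.17030128]
 [ 0.50684322  0.08439988]]
[np.float64(0.2580579844067349), np.float64(0.09895359891312053), np.float64(0.2566914114886983), np.float64(0.09862292837778457)]
yaw from y -7.102585859335588 from x -7.10724865242371
mid [ 0.53990518 -0.04906194]
axis [ 0.52788251 -0.13662606] fx -0.0011034332423608515 fy rel mid -0.08837874629986674
handletop [ 0.54678332 -0.15721008] fx 0.02019747495266248 fy rel mid -0.10646779548844841
jawtopedge face up [0.57622665 0.01301492] fx 0.028367176755439063 fy rel mid 0.06609151289520075
jaw face dn [0.51593121 0.01595467] fx -0.03182906070794994 fy rel mid 0.061553404613162416
jaw back up [ 0.57286228 -0.02050948] fx 0.029173790854527752 fy rel mid 0.03240838089836777
jaw back dn [ 0.51463957 -0.01398025] fx -0.029409455911701937 fy rel mid 0.03168848581957184
anvil face L up [0.58030645 0.03630645] fx 0.02953576260703078 fy rel mid 0.0897087730060154
anv [0.52268496 0.04323334] fx -0.028500046404304705 fy rel mid 0.08945781996761312
jawtop-far [0.58303231 0.05001918] fx 0.030545176515970135 fy rel mid 0.10365331476622483
[[0.46491752 0.26039627]
 [0.47590789 0.22314039]
 [0.45685765 0.21786228]
 [0.44387118 0.25431883]] [0.46038856 0.23892944] [np.float64(0.038843130217888884), np.float64(0.01976790125185641), np.float64(0.038700490889333), np.float64(0.021906251553186713)]
18.018437707168513
```

```bash
cat >> h.py <<'E'
YAW=np.radians(-7.1)
def fx2w(x,y):
    # fixture xy (m) -> world ; ORI set from measurement
    ex=np.array([np.cos(YAW),np.sin(YAW)]);ey=np.array([-np.sin(YAW),np.cos(YAW)])
    return ORI+x*ex+y*ey
ORI=np.array([0.53990518,-0.04906194])+0.0455*np.array([-np.sin(YAW),np.cos(YAW)])
def tool():
    s=telemetry.sense(); return s,R.from_quat(s["tool_rot"]).as_matrix()
def zyaw(T): return np.degrees(np.arctan2(T[1,2],T[0,2]))
def delta(pos,yawz=None):
    s,T=tool(); d=T.T@(np.array(pos)-s["tcp_pos"]); 
    turn=0
    if yawz is not None:
        # turn about tool x (down) : positive turn -> yaw decreases
        e=(yawz-zyaw(T)+90)%180-90; turn=-np.radians(e)
    return np.round(d,4),round(turn,4)
E
python3 - <<'E'
from h import *
s,T=tool(); print(T.round(3),zyaw(T)); 
p=optics.camera_params("top")
print("mallet head",at_z(p,(425,215),.09))
print(ORI, fx2w(0,-.135))
h=-.70
H=fx2w(.028*np.cos(h),-.135+.028*np.sin(h)); print(H)
print(delta([H[0],H[1],.20],-7.1))
print(delta([H[0]-.06,H[1]+.0,.20],-7.1))
w=optics.camera_params("wrist");print(w, T.T@(w["origin"]-s["tcp_pos"]))
E
```

```text
[[-0.001 -0.938  0.346]
 [-0.002  0.346  0.938]
 [-1.     0.    -0.002]] 69.7872895176553
mallet head [ 0.54685048 -0.37635469  0.09      ]
[ 0.54552905 -0.00391084] [ 0.52884285 -0.13787565]
[ 0.54786468 -0.15842242]
(array([ 0.0314, -0.569 , -0.5837]), np.float64(1.3419))
(array([ 0.0314, -0.5127, -0.6044]), np.float64(1.3419))
{'mtx': array([[338.91512117,   0.        , 314.77318765],
       [  0.        , 338.91512117, 202.58296994],
       [  0.        ,   0.        ,   1.        ]]), 'origin': array([0.14817596, 0.6105415 , 0.37377542]), 'attitude': array([0.81162846, 0.56656639, 0.08066064, 0.1172844 ])} [-0.14332382  0.07180346 -0.00049025]
```

Request:
step_arm(commands=[[0.03,-0.569,-0.584,1.342],[0.03,-0.569,-0.584,1.342],[0.03,-0.569,-0.584,1.342],[0.03,-0.569,-0.584,1.342],[0.03,-0.569,-0.584,1.342],[0.03,-0.569,-0.584,1.342],[0.03,-0.569,-0.584,1.342],[0.03,-0.569,-0.584,1.342]], jaw=0.05)

```text
t: 0.77
tcp_pos: [0.3515, 0.2803, 0.2189]
tool_rot: [-0.075, 0.703, 0.074, 0.703]
force: [1.1, 0.4, 0.5]
finger_gap: 0.585
```

```bash
python3 - <<'E'
from h import *
h=-.70
H=fx2w(.028*np.cos(h),-.135+.028*np.sin(h))
print(delta([H[0]-.0,H[1]+.04,.20],-7.1))
E
```

```text
(array([ 0.0194, -0.4311,  0.1079]), np.float64(0.3363))
```

Request:
step_arm(commands=[[0.02,-0.43,0.108,0.336],[0.02,-0.43,0.108,0.336],[0.02,-0.43,0.108,0.336],[0.02,-0.43,0.108,0.336],[0.02,-0.43,0.108,0.336],[0.02,-0.43,0.108,0.336],[0.02,-0.43,0.108,0.336],[0.02,-0.43,0.108,0.336]])

```text
t: 1.43
tcp_pos: [0.4985, -0.0188, 0.204]
tool_rot: [0.043, 0.706, -0.044, 0.705]
force: [1.7, 0.3, -0.3]
finger_gap: 0.585
```

Request:
step_arm(commands=[[0.0,-0.105,0.028,0.0],[0.0,-0.105,0.028,0.0],[0.0,-0.105,0.028,0.0],[0.0,-0.105,0.028,0.0]])

```text
t: 1.77
tcp_pos: [0.5151, -0.1324, 0.204]
tool_rot: [0.044, 0.705, -0.047, 0.706]
force: [0.4, -0.5, 0.3]
finger_gap: 0.583
```

```bash
python3 - <<'E'
from h import *
s,T=tool(); p=optics.camera_params("wrist")
im=optics.snapshot("wrist"); cv2.imwrite("pics/w1.png",im[:,:,::-1])
import pickle; pickle.dump(p,open("w1.pkl","wb"))
print(s["t"],s["tcp_pos"],zyaw(T))
h=-.70
H=fx2w(.028*np.cos(h),-.135+.028*np.sin(h))
print(H,proj(p,[[H[0],H[1],.127],[*fx2w(0,-.135),.079]]))
print(delta([H[0],H[1],.20],-7.1))
E
```

```text
1.7667 [ 0.51506259 -0.13240785  0.20401235] -7.431270396375828
[ 0.54786468 -0.15842242] [[366.01947096 240.42613904]
 [332.19477118 197.2826102 ]]
(array([ 0.0037, -0.0244,  0.0376]), np.float64(-0.005))
```

View pics/w1.png

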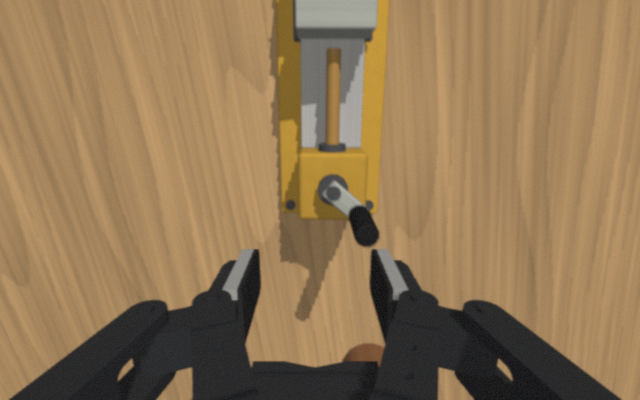

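Request:
step_arm(commands=[[0.004,-0.022,0.037,-0.005],[0.004,-0.022,0.037,-0.005],[0.004,-0.022,0.037,-0.005],[0.004,-0.022,0.037,-0.005]])

```text
t: 2.15
tcp_pos: [0.5468, -0.1545, 0.1992]
tool_rot: [0.043, 0.707, -0.044, 0.705]
force: [-0.2, -0.2, -1.1]
finger_gap: 0.583
```

```bash
python3 - <<'E'
from h import *
s,T=tool(); p=optics.camera_params("wrist")
im=optics.snapshot("wrist"); crop(im,200,130,240,180,3.3,"pics/w2.png")
import pickle; pickle.dump(p,open("w2.pkl","wb"))
print(s["t"],s["tcp_pos"],zyaw(T),abs(s["qd"]).max())
h=-.70
H=fx2w(.028*np.cos(h),-.135+.028*np.sin(h))
print(H,(proj(p,[[H[0],H[1],.127],[*fx2w(0,-.135),.079]])-[200,130])*3.3)
E
```

```text
2.15 [ 0.54680165 -0.15450202  0.19923134] -7.050113452268128 0.02317860038255755
[ 0.54786468 -0.15842242] [[388.27759505 294.15029463]
 [298.39826208 157.31560195]]
```

View pics/w2.png

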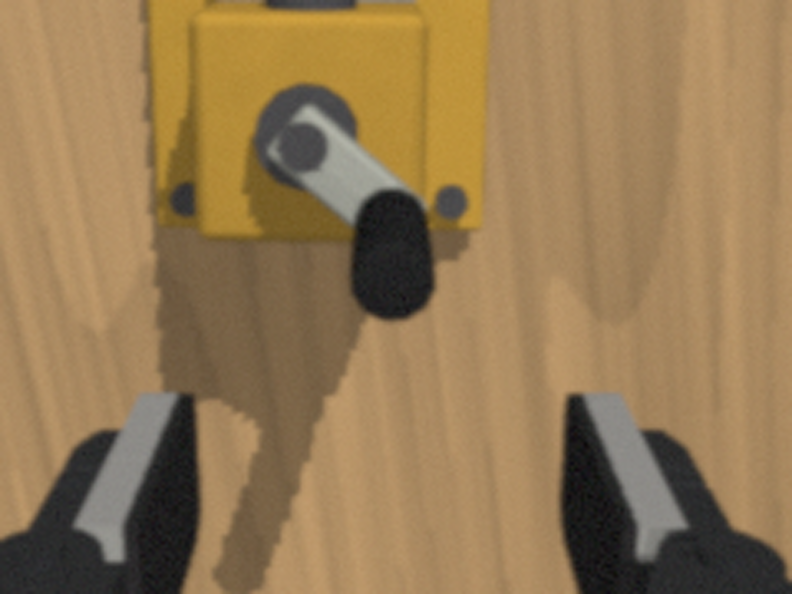

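```bash
python3 - <<'E'
from h import *
import pickle; p=pickle.load(open("w2.pkl","rb"))
g=lambda u,v:(u/3.3+200-.3,v/3.3+130-.3)
a=at_z(p,g(302,146),.080);H=at_z(p,g(392,279),.127)
print(a,H,np.linalg.norm((H-a)[:2]),np.degrees(np.arctan2(*(H-a)[1::-1]))+7.1)
tgt=[H[0]+.0,H[1]-.0007]; print(delta([*tgt,.09],-7.1))
E
```

```text
[ 0.52999054 -0.13477808  0.08      ] [ 0.54883004 -0.15505085  0.127     ] 0.027675114625843336 -39.99865734275696
(array([ 0.1094, -0.0012,  0.0029]), np.float64(0.0012))
```

Request:
step_arm(commands=[[0.03,-0.001,0.002,0],[0.06,-0.001,0.002,0],[0.085,-0.001,0.002,0],[0.108,-0.001,0.002,0],[0.108,-0.001,0.002,0],[0.108,-0.001,0.002,0]], jaw=0.04, grip_force=40)

```text
t: 2.7
tcp_pos: [0.5466, -0.1538, 0.0908]
tool_rot: [0.043, 0.708, -0.043, 0.703]
force: [0.3, -1.3, 0.2]
finger_gap: 0.467
```

Request:
step_arm(commands=[[0,0,0,0],[0,0,0,0],[0,0,0,0],[0,0,0,0],[0,0,0,0]], jaw=0.0)

```text
t: 3.12
tcp_pos: [0.5476, -0.1542, 0.0925]
tool_rot: [0.043, 0.707, -0.043, 0.704]
force: [0.1, 0.9, 6.2]
finger_gap: 0.198
```

```bash
python3 - <<'E'
from h import *
s,T=tool(); p=optics.camera_params("wrist")
im=optics.snapshot("wrist"); cv2.imwrite("pics/w3.png",im[:,:,::-1])
print(s["t"],s["tcp_pos"],zyaw(T),s["force"],s["finger_gap"]*85.4)
E
```

```text
3.1167 [ 0.54756775 -0.1541823   0.09245011] -6.972212395214645 [0.10768271 0.8992565  6.1612972 ] 16.94782051909942
```

View pics/w3.png

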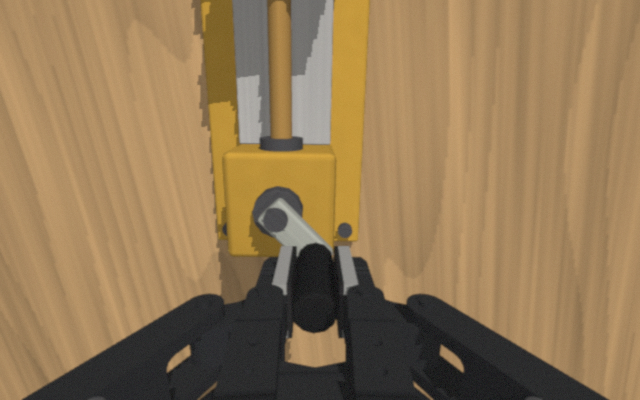

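```bash
cat >> h.py <<'E'
import json,os
def crankrows(angs, C, z=None, r=.028):
    """C = world xy of circle centre for TCP; angs deg in fixture frame"""
    s,T=tool(); 
    v=s["tcp_pos"][:2]-C; print("t",s["t"],"now ang",round(np.degrees(np.arctan2(v[1],v[0]))+7.1,1),"r",round(np.linalg.norm(v)*1e3,2),"z",s["tcp_pos"][2],"F",s["force"].round(1),"yaw",zyaw(T),"gap",s["finger_gap"]*85.4)
    vt=np.array([-v[1],v[0]])/np.linalg.norm(v); print("F rad,tan",s["force"][:2]@v/np.linalg.norm(v),s["force"][:2]@vt)
    rows=[]
    for a in angs:
        t=np.radians(a)+YAW; P=np.array([*(C+r*np.array([np.cos(t),np.sin(t)])),s["tcp_pos"][2] if z is None else z])
        rows.append([*np.round(T.T@(P-s["tcp_pos"]),4).tolist(),0])
    print(rows)
t0=np.radians(-40)+YAW
CC=np.array([.5476,-.1542])-.028*np.array([np.cos(t0),np.sin(t0)])
E
python3 -c "
from h import *
print(CC);crankrows(range(-25,90,15),CC,.092)"
```

```text
[ 0.52853982 -0.1336888 ]
t 3.1667 now ang -40.1 r 27.98 z 0.09242122914002279 F [-0.4 -0.1  5.9] yaw -6.971189322670431 gap 16.762106837440182
F rad,tan -0.15674135383620105 -0.3875973149520607
[[0.0004, 0.0062, 0.004, 0], [0.0004, 0.0131, 0.0062, 0], [0.0004, 0.0204, 0.0065, 0], [0.0004, 0.0276, 0.005, 0], [0.0004, 0.0341, 0.0016, 0], [0.0004, 0.0395, -0.0033, 0], [0.0005, 0.0434, -0.0095, 0], [0.0005, 0.0456, -0.0164, 0]]
```

Request:
step_arm(commands=[[0,0.0062,0.004,0],[0,0.0131,0.0062,0],[0,0.0204,0.0065,0],[0,0.0276,0.005,0],[0,0.0341,0.0016,0],[0,0.0395,-0.0033,0],[0,0.0434,-0.0095,0],[0,0.0456,-0.0164,0]])

```text
t: 3.83
tcp_pos: [0.5435, -0.1073, 0.0932]
tool_rot: [0.043, 0.702, -0.044, 0.71]
force: [11.5, 4.1, -6.7]
finger_gap: 0.198
```

```bash
python3 -c "
from h import *
crankrows(range(95,220,15),CC)"
```

```text
t 3.8333 now ang 67.6 r 30.3 z 0.0931996449414314 F [11.5  4.1 -6.7] yaw -7.083401629499381 gap 16.878337756076917
F rad,tan 9.23269787488312 -7.970175631880738
[[-0.0002, -0.0001, -0.014, 0], [-0.0002, -0.0017, -0.0211, 0], [-0.0003, -0.0051, -0.0276, 0], [-0.0004, -0.01, -0.033, 0], [-0.0004, -0.0162, -0.0369, 0], [-0.0004, -0.0231, -0.0391, 0], [-0.0004, -0.0304, -0.0395, 0], [-0.0004, -0.0376, -0.0379, 0], [-0.0004, -0.0441, -0.0345, 0]]
```

Request:
step_arm(commands=[[0,0,-0.014,0],[0,-0.0017,-0.021,0],[0,-0.005,-0.0275,0],[0,-0.01,-0.033,0],[0,-0.0162,-0.037,0],[0,-0.023,-0.039,0],[0,-0.0305,-0.0395,0],[0,-0.0305,-0.0395,0]])

```text
t: 4.5
tcp_pos: [0.5025, -0.1322, 0.0926]
tool_rot: [0.045, 0.701, -0.044, 0.711]
force: [5.8, 3.0, -4.5]
finger_gap: 0.202
```

```bash
python3 -c "
from h import *
crankrows(range(200,310,15),CC)"
```

```text
t 4.5 now ang 183.7 r 26.11 z 0.09255507512292402 F [ 5.8  3.  -4.5] yaw -7.206447427325706 gap 17.246230024833324
F rad,tan -5.6410681409006695 -3.3250558568702444
[[-0.0, -0.0079, -0.0002, 0], [0.0, -0.0144, 0.0031, 0], [0.0001, -0.0197, 0.0081, 0], [0.0002, -0.0237, 0.0143, 0], [0.0003, -0.0258, 0.0212, 0], [0.0004, -0.0261, 0.0285, 0], [0.0005, -0.0245, 0.0357, 0], [0.0006, -0.0212, 0.0421, 0]]
```

```bash
sed -i 's/^CC=.*/CC=np.array([.5304,-.1340])/' h.py; python3 -c "
from h import *
crankrows([200,215,230,245,258,265],CC)"
```

```text
t 4.5 now ang 183.3 r 27.98 z 0.09255507512292402 F [ 5.8  3.  -4.5] yaw -7.206447427325706 gap 17.246230024833324
F rad,tan -5.617021577697768 -3.365518506451767
[[0.0, -0.008, 0.0016, 0], [0.0001, -0.0144, 0.005, 0], [0.0001, -0.0198, 0.01, 0], [0.0002, -0.0237, 0.0161, 0], [0.0003, -0.0257, 0.0222, 0], [0.0003, -0.0262, 0.0255, 0]]
```

Request:
step_arm(commands=[[0,-0.008,0.0016,0],[0,-0.0144,0.005,0],[0,-0.0198,0.01,0],[0,-0.0237,0.016,0],[0,-0.0257,0.022,0],[0,-0.0262,0.0255,0],[0,-0.0262,0.0255,0],[0,-0.0262,0.0255,0]])

```text
t: 5.17
tcp_pos: [0.5216, -0.1583, 0.0924]
tool_rot: [0.046, 0.703, -0.043, 0.708]
force: [-3.5, 3.7, 3.4]
finger_gap: 0.198
```

```bash
python3 - <<'E'
from h import *
crankrows([],CC)
im=optics.snapshot("top"); crop(im,240,180,140,75,5.5,"pics/t2.png")
im=optics.snapshot("wrist"); cv2.imwrite("pics/w4.png",im[:,:,::-1])
E
```

```text
t 5.1667 now ang -102.8 r 25.8 z 0.09242870604802156 F [-3.5  3.7  3.4] yaw -7.182656813466789 gap 16.945808526486946
F rad,tan -2.2703182219571327 -4.593209539982641
[]
```

View pics/t2.png

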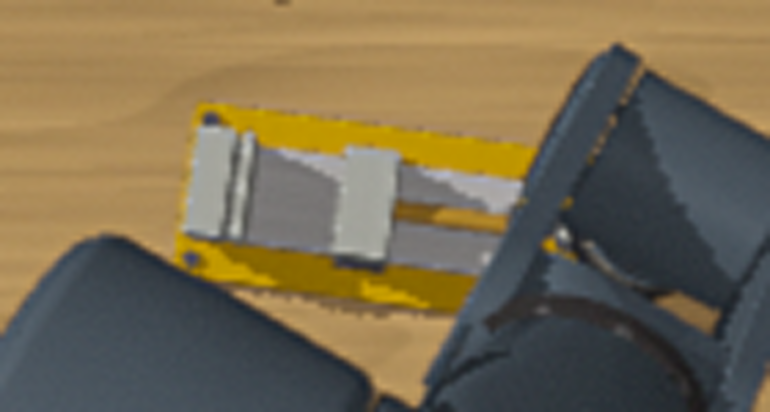

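View pics/w4.png

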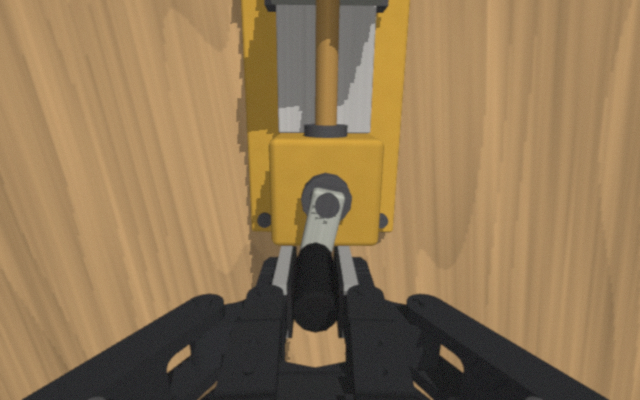

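Request:
step_arm(commands=[[0,0,0,0],[0,0,0,0],[0,0,0,0],[-0.03,0,0,0],[-0.07,0,0,0],[-0.11,0,0,0],[-0.11,0,0,0],[-0.11,0,0,0]], jaw=0.045)

```text
t: 5.93
tcp_pos: [0.523, -0.16, 0.2053]
tool_rot: [0.045, 0.701, -0.044, 0.711]
force: [-0.3, 0.4, 0.3]
finger_gap: 0.523
```

```bash
python3 - <<'E'
from h import *
s,T=tool();print(s["tcp_pos"],s["finger_gap"])
print(delta([.4604,.2389,.20],18))
E
```

```text
[ 0.52296438 -0.15995208  0.2053457 ] 0.5230722659233622
(array([ 0.0046,  0.3879, -0.112 ]), np.float64(-0.4396))
```

Request:
step_arm(commands=[[0,0.388,-0.112,-0.44],[0,0.388,-0.112,-0.44],[0,0.388,-0.112,-0.44],[0,0.388,-0.112,-0.44],[0,0.388,-0.112,-0.44],[0,0.388,-0.112,-0.44],[0,0.388,-0.112,-0.44],[0,0.388,-0.112,-0.44]])

```text
t: 6.6
tcp_pos: [0.4693, 0.1725, 0.2028]
tool_rot: [-0.111, 0.694, 0.11, 0.702]
force: [1.2, -1.2, -0.5]
finger_gap: 0.53
```

```bash
python3 - <<'E'
from h import *
print(delta([.4604,.2389,.20],18))
E
```

```text
(array([0.0027, 0.0659, 0.0121]), np.float64(0.0001))
```

Request:
step_arm(commands=[[0,0.066,0.012,0],[0,0.066,0.012,0],[0,0.066,0.012,0],[0,0.066,0.012,0],[0,0.066,0.012,0]])

```text
t: 7.02
tcp_pos: [0.4597, 0.2384, 0.2016]
tool_rot: [-0.112, 0.695, 0.11, 0.702]
force: [-0.3, -0.5, -0.7]
finger_gap: 0.526
```

```bash
python3 - <<'E'
from h import *
import pickle
s,T=tool(); p=optics.camera_params("wrist"); pickle.dump(p,open("w5.pkl","wb"))
im=optics.snapshot("wrist"); cv2.imwrite("pics/w5.png",im[:,:,::-1])
print(s["t"],s["tcp_pos"],zyaw(T),T[:,0])
a=np.radians(18);ex=np.array([np.cos(a),np.sin(a),0]);ey=np.array([-np.sin(a),np.cos(a),0])
print(proj(p,[np.array([.4604,.2389,.06])+i*.012*ex+j*.02*ey for i,j in [(1,1),(1,-1),(-1,-1),(-1,1)]]))
E
```

```text
7.0167 [0.45970134 0.23837135 0.20161432] 18.028124418885643 [ 9.52569824e-03 -9.88695614e-04 -9.99954141e-01]
[[328.83463885 165.02906125]
 [328.24983166 209.9023393 ]
 [301.04460287 209.95099129]
 [300.54833703 165.04586196]]
```

View pics/w5.png

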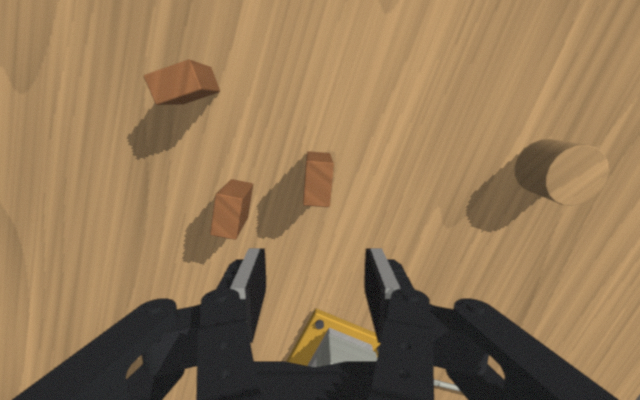

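```bash
python3 - <<'E'
from h import *
im=cv2.imread("pics/w5.png")[:,:,::-1]
crop(im,270,130,100,100,6,"pics/w5c.png")
E
```

```text
(no output)
```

View pics/w5c.png

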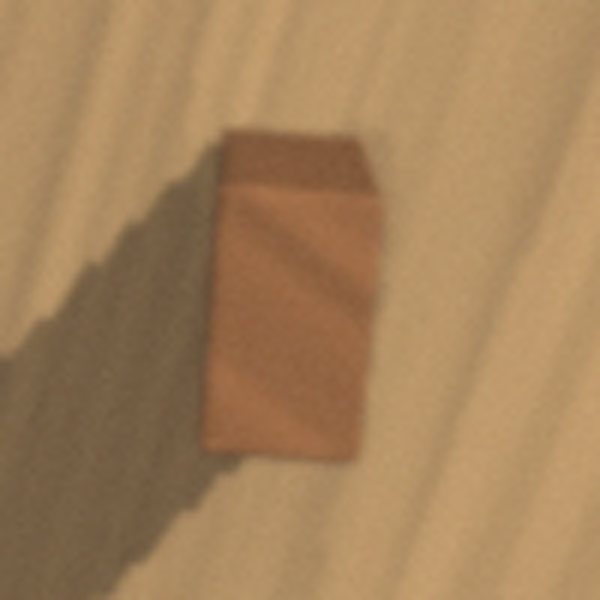

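```bash
python3 - <<'E'
from h import *
import pickle; p=pickle.load(open("w5.pkl","rb"))
c=np.array([at_z(p,(u/6+270-.4,v/6+130-.4),.06)[:2] for u,v in [(220,185),(381,192),(359,460),(204,452)]])
print(c,c.mean(0),[np.linalg.norm(c[i]-c[i-1]) for i in range(4)])
y=(c[0]+c[1]-c[2]-c[3]);x=c[1]+c[2]-c[0]-c[3]
ya=np.degrees(np.arctan2(-y[0],y[1]));xa=np.degrees(np.arctan2(x[1],x[0]));print(ya,xa)
m=c.mean(0); print(delta([m[0],m[1]-.0008,.025],(ya+xa)/2))
E
```

```text
[[0.44622584 0.25946005]
 [0.46812596 0.26551983]
 [0.47790654 0.22708873]
 [0.45591853 0.22127526]] [0.46204422 0.24333597] [np.float64(0.039395766453918284), np.float64(0.02272303087144402), np.float64(0.03965614025493342), np.float64(0.02274355201401587)]
14.260764343600497 15.138109222928513
(array([0.1769, 0.0045, 0.0017]), np.float64(0.0567))
```

Request:
step_arm(commands=[[0.04,0.004,0.0017,0.057],[0.08,0.004,0.0017,0.057],[0.12,0.004,0.0017,0.057],[0.15,0.004,0.0017,0.057],[0.175,0.004,0.0017,0.057],[0.183,0.004,0.0017,0.057],[0.183,0.004,0.0017,0.057],[0.183,0.004,0.0017,0.057]])

```text
t: 7.73
tcp_pos: [0.4629, 0.2412, 0.0192]
tool_rot: [-0.091, 0.698, 0.089, 0.705]
force: [0.3, 0.3, 0.2]
finger_gap: 0.525
```

Request:
step_arm(commands=[[0,0,0,0],[0,0,0,0],[0,0,0,0],[0,0,0,0],[0,0,0,0]], jaw=0.0, grip_force=30)

```text
t: 8.15
tcp_pos: [0.4641, 0.2413, 0.021]
tool_rot: [-0.091, 0.697, 0.089, 0.706]
force: [1.3, -2.0, 7.4]
finger_gap: 0.282
```

```bash
python3 - <<'E'
from h import *
import pickle
s,T=tool(); p=optics.camera_params("wrist"); pickle.dump(p,open("w6.pkl","wb"))
im=optics.snapshot("wrist"); cv2.imwrite("pics/w6.png",im[:,:,::-1])
print(s["t"],s["tcp_pos"],zyaw(T),T[:,0],s["finger_gap"]*85.4,s["force"])
E
```

```text
8.15 [0.46412744 0.24126187 0.02100293] 14.620508151696962 [ 1.34618389e-02 -4.26717933e-04 -9.99909294e-01] 24.111785575624147 [ 1.33925561 -2.02832383  7.398102  ]
```

View pics/w6.png

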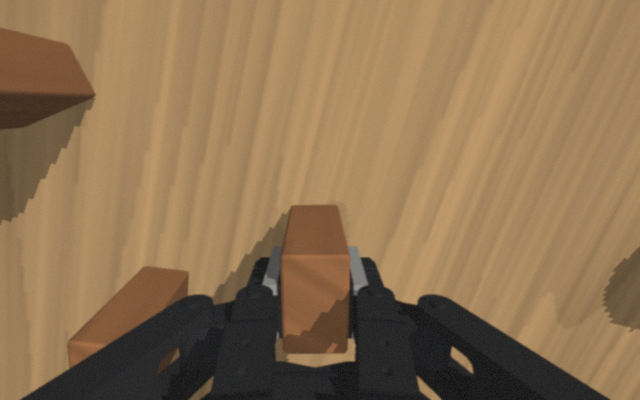

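```bash
cat >> h.py <<'E'
ORW=np.array([.530,-.1348])+.135*np.array([-np.sin(YAW),np.cos(YAW)])
E
python3 - <<'E'
from h import *
import pickle; p=pickle.load(open("w6.pkl","rb"))
s,T=tool()
for a in [(284,254),(348,254),(282,352),(348,352)]:
    X=at_z(p,a,.06); print((T.T@(X-s["tcp_pos"])).round(4))
print(ORI,ORW)
print(delta([*s["tcp_pos"][:2],.14]))
E
```

```text
[-0.0392  0.0228 -0.0107]
[-0.0389  0.0226  0.0108]
[-0.0391 -0.0167 -0.0125]
[-0.0388 -0.0169  0.0119]
[ 0.54552905 -0.00391084] [ 0.5466862  -0.00083519]
(array([-0.119 , -0.0005,  0.0015]), 0)
```

Request:
step_arm(commands=[[-0.04,0,0,0],[-0.08,0,0,0],[-0.12,0,0,0],[-0.12,0,0,0],[-0.12,0,0,0]])

```text
t: 8.62
tcp_pos: [0.4643, 0.2421, 0.1441]
tool_rot: [-0.09, 0.694, 0.09, 0.709]
force: [-0.3, 0.2, -1.6]
finger_gap: 0.277
```

```bash
python3 - <<'E'
from h import *
s,T=tool();print(s["tcp_pos"],s["finger_gap"]*85.4)
a=np.radians(-7.1)
P=ORW+.020*np.array([-np.sin(a),np.cos(a)]); print(P)
print(delta([*P,.15],-7.1))
E
```

```text
[0.46425126 0.24209866 0.14406471] 23.679668031094003
[0.54915823 0.01901145]
(array([-0.0045, -0.2373,  0.0258]), np.float64(0.3796))
```

Request:
step_arm(commands=[[0,-0.24,0.026,0.38],[0,-0.24,0.026,0.38],[0,-0.24,0.026,0.38],[0,-0.24,0.026,0.38],[0,-0.24,0.026,0.38],[0,-0.24,0.026,0.38],[0,-0.24,0.026,0.38],[0,-0.24,0.026,0.38]])

```text
t: 9.28
tcp_pos: [0.5498, 0.0147, 0.1441]
tool_rot: [0.047, 0.699, -0.044, 0.712]
force: [-0.7, 0.7, -0.9]
finger_gap: 0.28
```

```bash
python3 - <<'E'
from h import *
a=np.radians(-7.1)
P=ORW+.017*np.array([-np.sin(a),np.cos(a)]); print(P)
print(delta([*P,.15],-7.1))
import pickle
s,T=tool(); p=optics.camera_params("wrist"); pickle.dump(p,open("w7.pkl","wb"))
im=optics.snapshot("wrist"); cv2.imwrite("pics/w7.png",im[:,:,::-1])
print(s["t"],s["tcp_pos"],zyaw(T),T[:,0],s["finger_gap"]*85.4,s["force"],s["qd"])
E
```

```text
[0.54878742 0.01603445]
(array([-0.0059,  0.0012, -0.001 ]), np.float64(-0.0045))
9.2833 [0.54977395 0.01473567 0.14412986] -7.355347197528608 [ 0.01851365  0.00217959 -0.99982623] 23.941107367142074 [-0.66352513  0.74538649 -0.93439542] [ 0.05207687 -0.01168846  0.0410396   0.00991343  0.01493408  0.00457945]
```

View pics/w7.png

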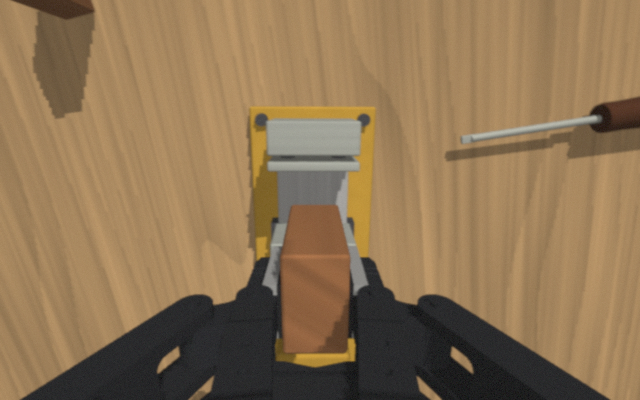

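```bash
python3 - <<'E'
from h import *
import pickle; p=pickle.load(open("w7.pkl","rb"))
s,T=tool()
X=at_z(p,(313,171),.071); a=T.T@(X-s["tcp_pos"]);print("anvil tool",a)
for e in [(268,171),(359,171)]: print(T.T@(at_z(p,e,.071)-s["tcp_pos"]))
X=at_z(p,(316,206),s["tcp_pos"][2]-.021);print("blk bottom front",T.T@(X-s["tcp_pos"]))
X=at_z(p,(316,254),s["tcp_pos"][2]+.039);print("blk top front",T.T@(X-s["tcp_pos"]))
X=at_z(p,(316,352),s["tcp_pos"][2]+.039);print("blk top back",T.T@(X-s["tcp_pos"]))
E
```

```text
anvil tool [7.3261340e-02 2.7526410e-02 2.1860276e-05]
[ 0.07277417  0.02767446 -0.02907696]
[0.07376185 0.02737431 0.02991759]
blk bottom front [0.02112647 0.01970409 0.00169052]
blk top front [-0.03888099  0.02113901  0.00137725]
blk top back [-0.03907063 -0.01815522  0.00135859]
```

Request:
step_arm(commands=[[0.03,0,-0.001,-0.004],[0.055,0,-0.002,-0.004],[0.075,0,-0.003,-0.004],[0.088,0,-0.003,-0.004],[0.094,0,-0.003,-0.004],[0.096,0,-0.003,-0.004],[0.096,0,-0.003,-0.004]])

```text
t: 9.92
tcp_pos: [0.5467, 0.018, 0.0477]
tool_rot: [0.044, 0.7, -0.041, 0.711]
force: [-0.2, -0.0, -0.4]
finger_gap: 0.278
```

```bash
python3 - <<'E'
from h import *
s,T=tool();print(s["t"],s["tcp_pos"],s["force"],s["finger_gap"]*85.4)
im=optics.snapshot("wrist"); cv2.imwrite("pics/w8.png",im[:,:,::-1])
E
```

```text
9.9167 [0.54668211 0.01800097 0.04768867] [-0.19875655 -0.00187264 -0.41095965] 23.713811538104228
```

View pics/w8.png

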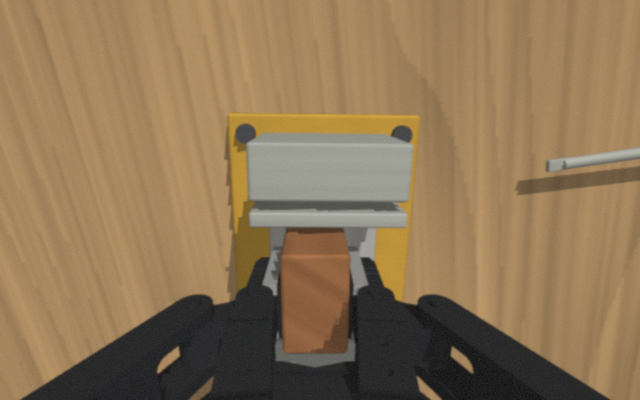

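Request:
step_arm(commands=[[0,-0.001,0.002,0],[0,-0.001,0.003,0],[0.001,-0.001,0.003,0],[0.0015,-0.001,0.003,0],[0.002,-0.001,0.003,0],[0.002,-0.001,0.003,0]])

```text
t: 10.47
tcp_pos: [0.5501, 0.0162, 0.0465]
tool_rot: [0.044, 0.7, -0.042, 0.712]
force: [-0.2, 0.2, -1.2]
finger_gap: 0.277
```

Request:
step_arm(commands=[[0.0007,0,0,0],[0.0015,0,0,0],[0.002,0,0,0],[0.002,0,0,0]])

```text
t: 10.8
tcp_pos: [0.5502, 0.0163, 0.046]
tool_rot: [0.044, 0.7, -0.041, 0.712]
force: [-3.1, 0.7, 11.8]
finger_gap: 0.278
```

Request:
step_arm(commands=[[0,0,0,0],[0,0,0,0],[0,0,0,0],[0,0,0,0],[-0.02,0,0,0],[-0.05,0,0,0],[-0.09,0,0,0],[-0.12,0,0,0]], jaw=0.042)

```text
t: 11.47
tcp_pos: [0.5482, 0.0159, 0.1676]
tool_rot: [0.044, 0.7, -0.042, 0.712]
force: [1.0, -0.2, 0.2]
finger_gap: 0.494
```

Request:
step_arm(commands=[[-0.02,0,0,0],[-0.02,-0.03,0,0],[-0.02,-0.06,0,0],[-0.02,-0.06,0,0]])

```text
t: 11.8
tcp_pos: [0.541, -0.0477, 0.1878]
tool_rot: [0.044, 0.699, -0.043, 0.713]
force: [0.3, 0.1, -0.6]
finger_gap: 0.488
```

```bash
python3 - <<'E'
from h import *
s,T=tool();print(s["t"],s["tcp_pos"],s["force"],s["finger_gap"]*85.4)
im=optics.snapshot("wrist"); crop(im,170,60,300,230,2.6,"pics/w9.png")
E
```

```text
11.8 [ 0.5409618  -0.04769889  0.18782977] [ 0.30054024  0.14073243 -0.58797034] 41.71764876001874
```

View pics/w9.png

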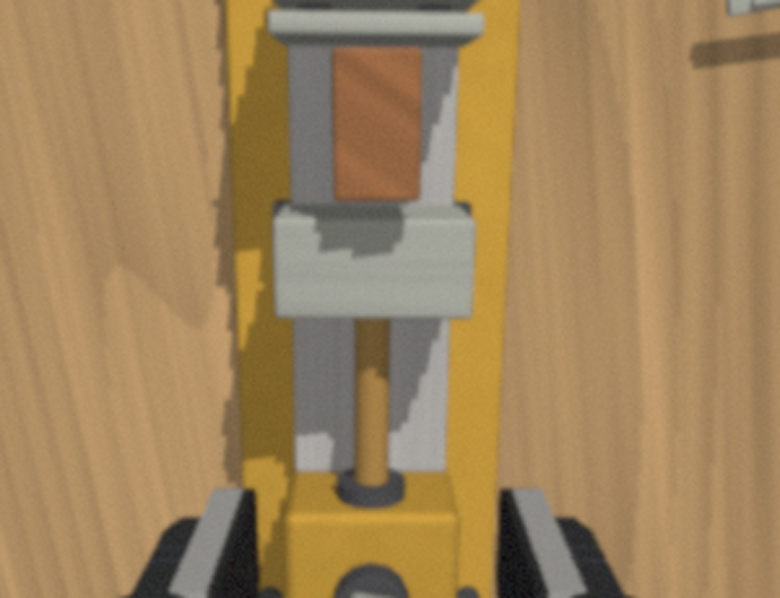

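```bash
python3 - <<'E'
from h import *
print(delta([.5216,-.1585,.19],-7.1))
E
```

```text
(array([-0.0032, -0.1142, -0.0048]), np.float64(-0.0008))
```

Request:
step_arm(commands=[[0,-0.04,-0.005,0],[0,-0.08,-0.005,0],[0,-0.114,-0.005,0],[0,-0.114,-0.005,0],[0,-0.114,-0.005,0],[0,-0.114,-0.005,0]])

```text
t: 12.35
tcp_pos: [0.521, -0.1573, 0.1861]
tool_rot: [0.046, 0.7, -0.043, 0.711]
force: [0.2, -0.4, -0.1]
finger_gap: 0.49
```

```bash
python3 - <<'E'
from h import *
s,T=tool(); p=optics.camera_params("wrist")
im=optics.snapshot("wrist"); crop(im,200,130,240,180,3.3,"pics/w10.png")
import pickle; pickle.dump(p,open("w10.pkl","wb"))
print(s["t"],s["tcp_pos"],zyaw(T))
print(delta([.5216,-.1583,.092],-7.1))
E
```

```text
12.35 [ 0.52096883 -0.15725323  0.18611205] -7.17135895180337
(array([ 0.0942, -0.002 , -0.0008]), np.float64(-0.0))
```

View pics/w10.png

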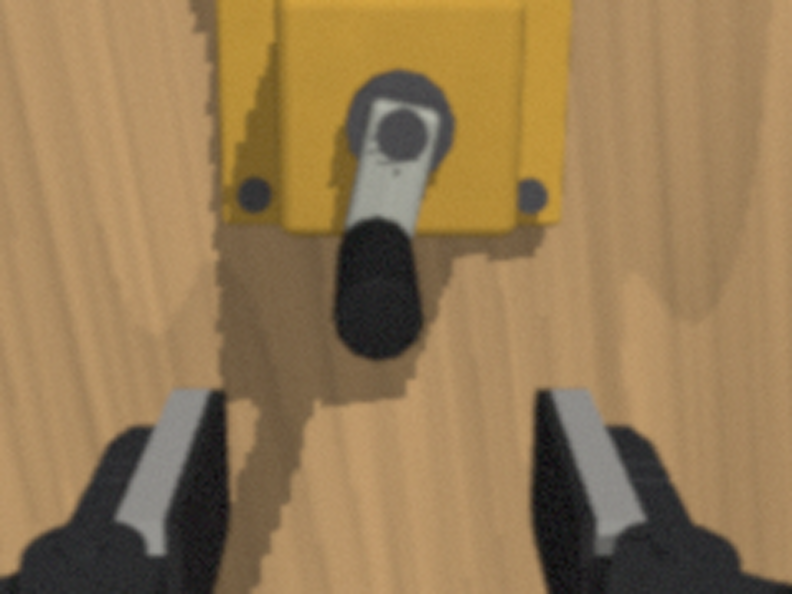

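```bash
python3 - <<'E'
from h import *
import pickle; p=pickle.load(open("w10.pkl","rb"))
g=lambda u,v:(u/3.3+200-.3,v/3.3+130-.3)
a=at_z(p,g(402,134),.080);H=at_z(p,g(379,317),.127)
print(a,H,np.linalg.norm((H-a)[:2]),np.degrees(np.arctan2(*(H-a)[1::-1]))+7.1)
print(delta([*H[:2],.092],-7.1))
E
```

```text
[ 0.53045041 -0.1347019   0.08      ] [ 0.52119784 -0.16062502  0.127     ] 0.02752486806308315 -102.5426648121839
(array([ 0.0942, -0.0044, -0.0009]), np.float64(-0.0))
```

Request:
step_arm(commands=[[0.03,-0.003,-0.001,0],[0.06,-0.003,-0.001,0],[0.085,-0.003,-0.001,0],[0.094,-0.003,-0.001,0],[0.094,-0.003,-0.001,0],[0.094,-0.003,-0.001,0]])

```text
t: 12.9
tcp_pos: [0.5216, -0.1583, 0.0923]
tool_rot: [0.045, 0.7, -0.041, 0.711]
force: [-0.5, -0.2, -0.0]
finger_gap: 0.491
```

Request:
step_arm(commands=[[0,0,0,0],[0,0,0,0],[0,0,0,0],[0,0,0,0],[0,0,0,0]], jaw=0.0, grip_force=40)

```text
t: 13.32
tcp_pos: [0.5219, -0.1584, 0.0938]
tool_rot: [0.045, 0.7, -0.042, 0.712]
force: [-1.4, 1.3, 7.3]
finger_gap: 0.198
```

```bash
cat >> h.py <<'E'
t0=np.radians(257.4)+YAW
E
python3 -c "
from h import *
s,T=tool(); CC=s['tcp_pos'][:2]-.028*np.array([np.cos(t0),np.sin(t0)]); print(list(CC))
open('h.py','a').write('CC=np.array(%s)\n'%list(CC))
crankrows(range(245,150,-12),CC,.0925)"
```

```text
[np.float64(0.5312911924078373), np.float64(-0.13206989804274297)]
t 13.3167 now ang -102.6 r 28.0 z 0.09382537138691241 F [-1.4  1.3  7.3] yaw -7.019574469806293 gap 16.905295674409743
F rad,tan -0.7268066223892224 -1.7033427314252212
[[0.0012, 0.002, -0.0057, 0], [0.0012, 0.005, -0.0108, 0], [0.0011, 0.009, -0.015, 0], [0.0011, 0.0138, -0.0184, 0], [0.0011, 0.0192, -0.0207, 0], [0.0011, 0.0249, -0.0218, 0], [0.0011, 0.0308, -0.0217, 0], [0.0012, 0.0365, -0.0203, 0]]
```

Request:
step_arm(commands=[[0.0,0.002,-0.0057,0],[0.0,0.005,-0.0108,0],[0.0,0.009,-0.015,0],[0.0,0.0138,-0.0184,0],[0.0,0.0192,-0.0207,0],[0.0,0.0249,-0.0218,0],[0.0,0.0308,-0.0217,0],[0.0,0.0308,-0.0217,0]])

```text
t: 13.98
tcp_pos: [0.5036, -0.1257, 0.094]
tool_rot: [0.043, 0.7, -0.042, 0.712]
force: [-2.3, -4.7, 1.7]
finger_gap: 0.199
```

```bash
python3 -c "
from h import *
crankrows(range(170,100,-8),CC)"
```

```text
t 13.9833 now ang 174.2 r 28.37 z 0.09398757334930233 F [-2.3 -4.7  1.7] yaw -6.922697240429588 gap 16.990703665233326
F rad,tan 1.1500792414589303 5.070519163919431
[[0.0, 0.002, 0.0007, 0], [0.0, 0.0058, 0.0016, 0], [0.0001, 0.0094, 0.0031, 0], [0.0001, 0.0128, 0.005, 0], [0.0002, 0.0158, 0.0075, 0], [0.0002, 0.0185, 0.0103, 0], [0.0003, 0.0208, 0.0134, 0], [0.0004, 0.0227, 0.0169, 0], [0.0004, 0.024, 0.0206, 0]]
```

Request:
step_arm(commands=[[0,0.002,0.0007,0],[0,0.0058,0.0016,0],[0,0.0094,0.0031,0],[0,0.0128,0.005,0],[0,0.0158,0.0075,0],[0,0.0185,0.0103,0]])

```text
t: 14.48
tcp_pos: [0.514, -0.1092, 0.094]
tool_rot: [0.042, 0.701, -0.042, 0.711]
force: [-4.7, -6.1, 0.8]
finger_gap: 0.201
```

```bash
python3 - <<'E'
from h import *
crankrows(range(126,90,-4),CC)
im=optics.snapshot("wrist"); cv2.imwrite("pics/w11.png",im[:,:,::-1])
im=optics.snapshot("top"); crop(im,240,180,140,75,5.5,"pics/t3.png")
E
```

```text
t 14.4833 now ang 134.2 r 28.68 z 0.09400931996352067 F [-4.7 -6.1  0.8] yaw -6.828310061260239 gap 17.169269157895254
F rad,tan -2.056721285933277 7.391628882284691
[[0.0, 0.0021, 0.0035, 0], [0.0001, 0.0032, 0.0052, 0], [0.0001, 0.0041, 0.0069, 0], [0.0001, 0.005, 0.0086, 0], [0.0001, 0.0057, 0.0104, 0], [0.0002, 0.0063, 0.0123, 0], [0.0002, 0.0068, 0.0142, 0], [0.0002, 0.0071, 0.0161, 0], [0.0002, 0.0073, 0.0181, 0]]
```

View pics/w11.png

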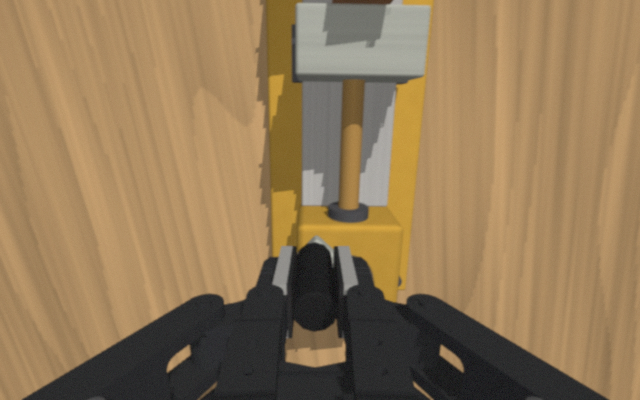

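View pics/t3.png

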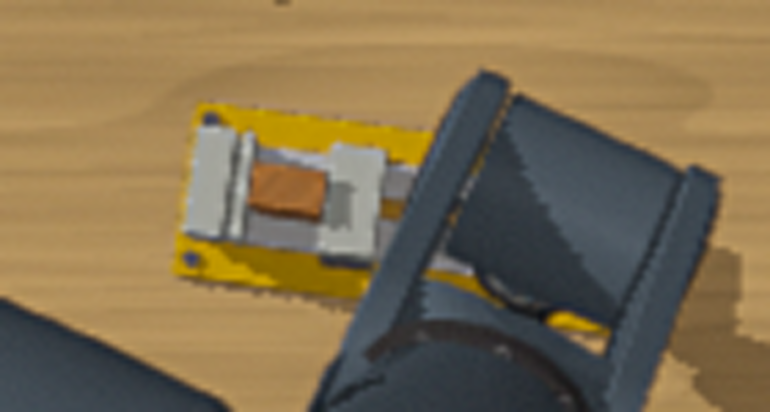

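Request:
step_arm(commands=[[0,0.0021,0.0035,0],[0,0.0032,0.0052,0],[0,0.0041,0.0069,0],[0,0.005,0.0086,0],[0,0.005,0.0086,0]])

```text
t: 15.0
tcp_pos: [0.5214, -0.1052, 0.094]
tool_rot: [0.042, 0.702, -0.041, 0.709]
force: [-4.2, -4.7, 1.8]
finger_gap: 0.195
```

```bash
python3 -c "
from h import *
crankrows(range(112,80,-4),CC)"
```

```text
t 15.0 now ang 117.3 r 28.67 z 0.09399572933917738 F [-4.2 -4.7  1.8] yaw -6.745313552004463 gap 16.65112937615353
F rad,tan -2.9564694579404462 5.564789633479209
[[0.0, 0.0005, 0.0027, 0], [0.0, 0.0011, 0.0045, 0], [0.0001, 0.0016, 0.0064, 0], [0.0001, 0.002, 0.0083, 0], [0.0001, 0.0023, 0.0102, 0], [0.0001, 0.0024, 0.0122, 0], [0.0001, 0.0024, 0.0141, 0], [0.0002, 0.0023, 0.0161, 0]]
```

Request:
step_arm(commands=[[0,0.0008,0.0018,0],[0,0.0014,0.0036,0],[0,0.0018,0.0046,0],[0,0.002,0.0056,0]])

```text
t: 15.33
tcp_pos: [0.5244, -0.1042, 0.0939]
tool_rot: [0.041, 0.704, -0.041, 0.707]
force: [-6.1, -4.5, 3.8]
finger_gap: 0.195
```

```bash
python3 -c "
from h import *
crankrows(range(106,80,-4),CC,None,.0285)"
```

```text
t 15.3333 now ang 110.9 r 28.73 z 0.09393890011315399 F [-6.1 -4.5  3.8] yaw -6.655329577089242 gap 16.67624798353756
F rad,tan -2.908065249019057 6.968856168185911
[[0.0, 0.0005, 0.0024, 0], [0.0, 0.001, 0.0044, 0], [0.0, 0.0013, 0.0063, 0], [0.0, 0.0015, 0.0083, 0], [0.0, 0.0016, 0.0103, 0], [0.0, 0.0015, 0.0123, 0], [0.0001, 0.0013, 0.0142, 0]]
```

Baseline near 7 N; continuing in about 2 mm steps, watching the tangential force.

Request:
step_arm(commands=[[0,0.0004,0.0012,0],[0,0.0007,0.0024,0],[0,0.0009,0.0034,0],[0,0.001,0.0044,0]])

```text
t: 15.67
tcp_pos: [0.5264, -0.1038, 0.0939]
tool_rot: [0.04, 0.706, -0.041, 0.706]
force: [-6.1, -3.9, 3.3]
finger_gap: 0.198
```

```bash
python3 -c "
from h import *
crankrows(range(100,75,-4),CC,None,.0285)"
```

```text
t 15.6667 now ang 107.0 r 28.72 z 0.09392167205254774 F [-6.1 -3.9  3.3] yaw -6.589446318480478 gap 16.928427210333652
F rad,tan -2.7428986767961736 6.7157761809052365
[[-0.0, 0.0006, 0.0034, 0], [-0.0, 0.0008, 0.0054, 0], [-0.0, 0.0009, 0.0074, 0], [-0.0, 0.0009, 0.0094, 0], [-0.0, 0.0008, 0.0114, 0], [-0.0, 0.0005, 0.0133, 0], [-0.0, 0.0001, 0.0153, 0]]
```

Request:
step_arm(commands=[[0,0.0003,0.0018,0],[0,0.0005,0.003,0],[0,0.0006,0.004,0],[0,0.0006,0.005,0],[0,0.0006,0.005,0]])

```text
t: 16.08
tcp_pos: [0.5288, -0.1035, 0.0939]
tool_rot: [0.04, 0.708, -0.041, 0.704]
force: [-5.6, -3.3, 4.8]
finger_gap: 0.2
```

```bash
python3 -c "
from h import *
crankrows(range(96,70,-4),CC,None,.0285)"
```

```text
t 16.0833 now ang 102.0 r 28.68 z 0.09390585537231974 F [-5.6 -3.3  4.8] yaw -6.529354157122377 gap 17.079941172285956
F rad,tan -2.828035761118383 5.844354473761762
[[-0.0, 0.0003, 0.003, 0], [-0.0, 0.0004, 0.005, 0], [-0.0, 0.0004, 0.007, 0], [-0.0001, 0.0002, 0.009, 0], [-0.0001, -0.0001, 0.0109, 0], [-0.0001, -0.0005, 0.0129, 0], [-0.0001, -0.0011, 0.0148, 0]]
```

Request:
step_arm(commands=[[0,0.0002,0.0018,0],[0,0.0003,0.003,0],[0,0.0004,0.004,0],[0,0.0004,0.005,0],[0,0.0004,0.005,0]])

```text
t: 16.5
tcp_pos: [0.5308, -0.1033, 0.0939]
tool_rot: [0.04, 0.711, -0.04, 0.701]
force: [-6.6, -3.6, 4.8]
finger_gap: 0.198
```

```bash
python3 -c "
from h import *
crankrows(range(92,66,-4),CC,None,.0285)"
```

```text
t 16.5 now ang 98.1 r 28.73 z 0.09386529681362002 F [-6.6 -3.6  4.8] yaw -6.460669312107283 gap 16.873308770887
F rad,tan -3.504240465503435 6.653699200986204
[[-0.0, 0.0, 0.0031, 0], [-0.0001, -0.0, 0.005, 0], [-0.0001, -0.0002, 0.007, 0], [-0.0001, -0.0005, 0.009, 0], [-0.0001, -0.0009, 0.0109, 0], [-0.0002, -0.0015, 0.0128, 0], [-0.0002, -0.0022, 0.0147, 0]]
```

Request:
step_arm(commands=[[0,0,0.0018,0],[0,0,0.003,0],[0,0,0.004,0],[0,0,0.005,0],[0,0,0.005,0]])

```text
t: 16.92
tcp_pos: [0.532, -0.1033, 0.0938]
tool_rot: [0.039, 0.713, -0.039, 0.699]
force: [-8.1, -3.2, 5.9]
finger_gap: 0.199
```

```bash
python3 -c "
from h import *
crankrows(range(88,62,-4),CC,None,.0285)"
```

```text
t 16.9167 now ang 95.7 r 28.75 z 0.09381281002568854 F [-8.1 -3.2  5.9] yaw -6.388627315252356 gap 16.991697163278232
F rad,tan -3.3748684692246487 8.017682085900887
[[-0.0001, -0.0002, 0.0038, 0], [-0.0001, -0.0003, 0.0058, 0], [-0.0002, -0.0006, 0.0078, 0], [-0.0002, -0.0011, 0.0097, 0], [-0.0002, -0.0017, 0.0116, 0], [-0.0003, -0.0024, 0.0135, 0], [-0.0003, -0.0032, 0.0153, 0]]
```

Request:
step_arm(commands=[[0,0,0.0018,0],[0,-0.0001,0.003,0],[0,-0.0002,0.004,0],[0,-0.0003,0.005,0],[0,-0.0003,0.005,0],[0,-0.0003,0.005,0]])

```text
t: 17.42
tcp_pos: [0.5328, -0.1034, 0.0938]
tool_rot: [0.039, 0.716, -0.039, 0.696]
force: [-9.5, -2.2, 7.5]
finger_gap: 0.194
```

```bash
python3 -c "
from h import *
crankrows(range(88,62,-4),CC,None,.0285)"
```

```text
t 17.4167 now ang 94.0 r 28.74 z 0.0938020772040177 F [-9.5 -2.2  7.5] yaw -6.31967768419929 gap 16.560338294510988
F rad,tan -2.7101218902427924 9.354812434938907
[[-0.0001, -0.0002, 0.003, 0], [-0.0001, -0.0004, 0.005, 0], [-0.0002, -0.0007, 0.0069, 0], [-0.0003, -0.0011, 0.0089, 0], [-0.0003, -0.0017, 0.0108, 0], [-0.0004, -0.0024, 0.0126, 0], [-0.0004, -0.0033, 0.0144, 0]]
```

Request:
step_arm(commands=[[0,0,0.002,0],[0,-0.0001,0.0035,0],[0,-0.0002,0.0048,0],[0,-0.0003,0.0058,0],[0,-0.0003,0.0058,0],[0,-0.0003,0.0058,0]])

```text
t: 17.92
tcp_pos: [0.534, -0.1034, 0.0938]
tool_rot: [0.039, 0.72, -0.038, 0.692]
force: [-9.6, -2.2, 7.9]
finger_gap: 0.195
```

```bash
python3 -c "
from h import *
crankrows(range(88,62,-4),CC,None,.0285)
im=optics.snapshot('top'); crop(im,240,180,140,75,5.5,'pics/t4.png')"
```

```text
t 17.9167 now ang 91.8 r 28.79 z 0.09375583846449914 F [-9.6 -2.2  7.9] yaw -6.24222239948517 gap 16.617535857924445
F rad,tan -3.1281399785789223 9.337645640787532
[[-0.0001, -0.0003, 0.0019, 0], [-0.0001, -0.0005, 0.0038, 0], [-0.0002, -0.0008, 0.0058, 0], [-0.0003, -0.0012, 0.0078, 0], [-0.0004, -0.0018, 0.0097, 0], [-0.0004, -0.0025, 0.0115, 0], [-0.0005, -0.0034, 0.0133, 0]]
```

View pics/t4.png

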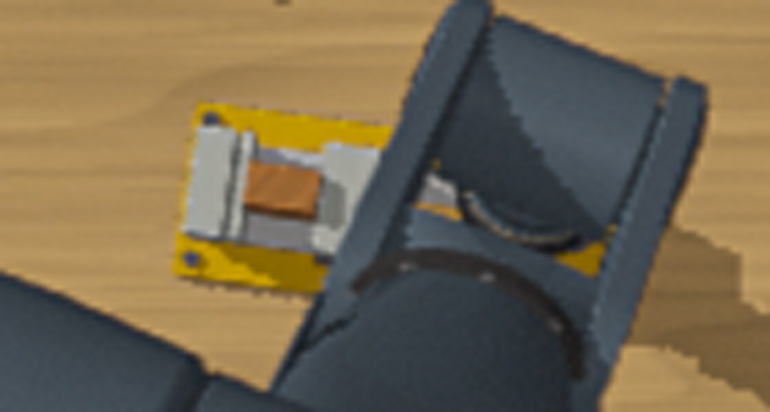

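```bash
python3 - <<'E'
from h import *
s,T=tool();print(T[:,0],s["force"],s["tcp_pos"]-.019*T[:,0],s["t"])
g=(s["tcp_pos"]-.019*T[:,0])[:2]; 
for c in ([.5304,-.1345],):
    v=g-c; print(np.degrees(np.arctan2(v[1],v[0]))+7.1,np.linalg.norm(v))
im=optics.snapshot("wrist"); cv2.imwrite("pics/w12.png",im[:,:,::-1])
E
```

```text
[-0.03833215  0.00419505 -0.99925625] [-10.02924714  -2.34292063   7.66226434] [ 0.53470767 -0.10352302  0.11271909] 17.9667
89.18319131239917 0.03127505472287902
```

View pics/w12.png

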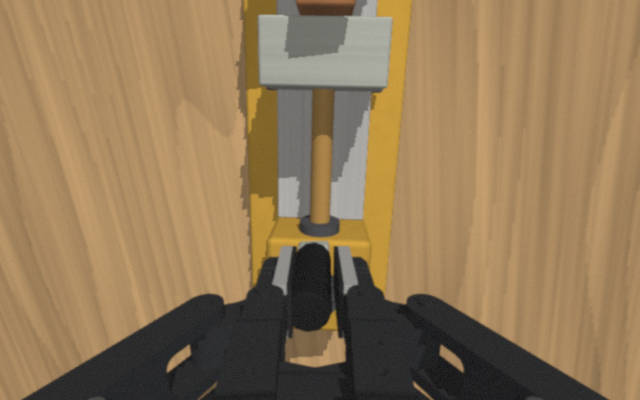

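Request:
step_arm(commands=[[0,0,0.002,0],[0,-0.0001,0.0035,0],[0,-0.0002,0.005,0],[0,-0.0003,0.0062,0],[0,-0.0003,0.0062,0],[0,-0.0003,0.0062,0]])

```text
t: 18.52
tcp_pos: [0.5351, -0.1035, 0.0937]
tool_rot: [0.039, 0.723, -0.037, 0.689]
force: [-9.9, -2.1, 8.5]
finger_gap: 0.201
```

```bash
python3 -c "
from h import *
crankrows([],CC,None,.0285)
s,T=tool(); print(s['tcp_pos']-.019*T[:,0])"
```

```text
t 18.5167 now ang 89.5 r 28.85 z 0.09369277656816752 F [-9.9 -2.1  8.5] yaw -6.160519290448015 gap 17.180549132959143
F rad,tan -3.4251268376441315 9.574874558677944
[]
[ 0.53603786 -0.10358395  0.11267009]
```

Request:
step_arm(commands=[[0,-0.0001,0.002,0],[0,-0.0002,0.004,0],[0,-0.0003,0.006,0]])

```text
t: 18.77
tcp_pos: [0.5356, -0.1034, 0.0934]
tool_rot: [0.039, 0.727, -0.036, 0.684]
force: [-12.6, -2.2, 9.2]
finger_gap: 0.2
```

```bash
python3 -c "
from h import *
crankrows([],CC,None,.0285)
s,T=tool(); print(s['tcp_pos']-.019*T[:,0],s['ft_torque'])"
```

```text
t 18.7667 now ang 88.5 r 29.01 z 0.09341130241960251 F [-12.6  -2.2   9.2] yaw -6.0814398241837875 gap 17.075496919998738
F rad,tan -4.023979290708447 12.106761823826686
[]
[ 0.53674792 -0.10352654  0.11237649] [-0.55422094  1.63527486 -0.00786006]
```

Request:
step_arm(commands=[[0,0,0,0],[0,0,0,0],[0,0,0,0]])

```text
t: 19.02
tcp_pos: [0.5351, -0.1035, 0.0937]
tool_rot: [0.039, 0.727, -0.036, 0.684]
force: [-5.1, -2.4, 2.8]
finger_gap: 0.201
```

Request:
step_arm(commands=[[0,0,0,0],[0,0,0,0],[0,0,0,0],[0,0,0,0]], jaw=0.045)

```text
t: 19.35
tcp_pos: [0.5357, -0.1033, 0.0936]
tool_rot: [0.039, 0.727, -0.036, 0.685]
force: [0.0, -0.1, 0.3]
finger_gap: 0.527
```

Request:
step_arm(commands=[[-0.03,0,0,0],[-0.06,0,0,0],[-0.09,0,0,0],[-0.11,0,0,0],[-0.11,0,0,0],[-0.11,0,0,0]])

```text
t: 19.85
tcp_pos: [0.5433, -0.1042, 0.2046]
tool_rot: [0.039, 0.726, -0.036, 0.686]
force: [-0.5, 1.2, -0.6]
finger_gap: 0.529
```

```bash
python3 - <<'E'
from h import *
s,T=tool();print(s["t"],s["tcp_pos"],s["force"],T[:,0])
im=optics.snapshot("wrist"); cv2.imwrite("pics/w13.png",im[:,:,::-1])
import pickle; pickle.dump(optics.camera_params("wrist"),open("w13.pkl","wb"))
E
```

```text
19.85 [ 0.54331644 -0.10415996  0.2046415 ] [-0.50093639  1.19131888 -0.59732191] [-0.05615765  0.00641219 -0.99840132]
```

View pics/w13.png

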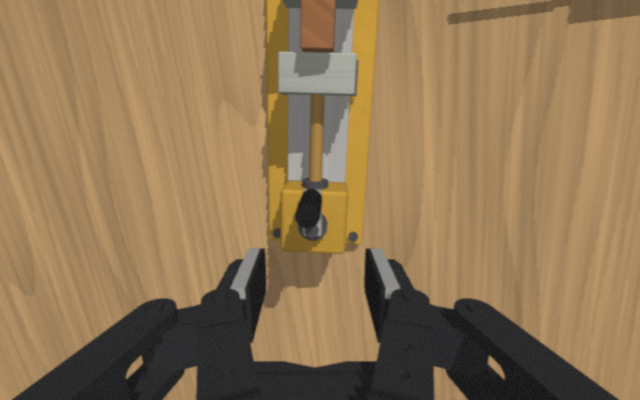

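Request:
step_arm(commands=[[-0.02,0,0,0],[-0.03,0.03,0,0],[-0.03,0.06,0,0],[-0.03,0.06,0,0],[-0.03,0.06,0,0]])

```text
t: 20.32
tcp_pos: [0.5492, -0.0428, 0.2316]
tool_rot: [0.038, 0.728, -0.035, 0.683]
force: [0.0, -0.5, -0.2]
finger_gap: 0.529
```

```bash
python3 - <<'E'
from h import *
im=optics.snapshot("wrist"); crop(im,200,60,220,200,3,"pics/w14.png")
im=optics.snapshot("scene"); crop(im,270,140,130,110,5,"pics/s14.png")
E
```

```text
(no output)
```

View pics/w14.png

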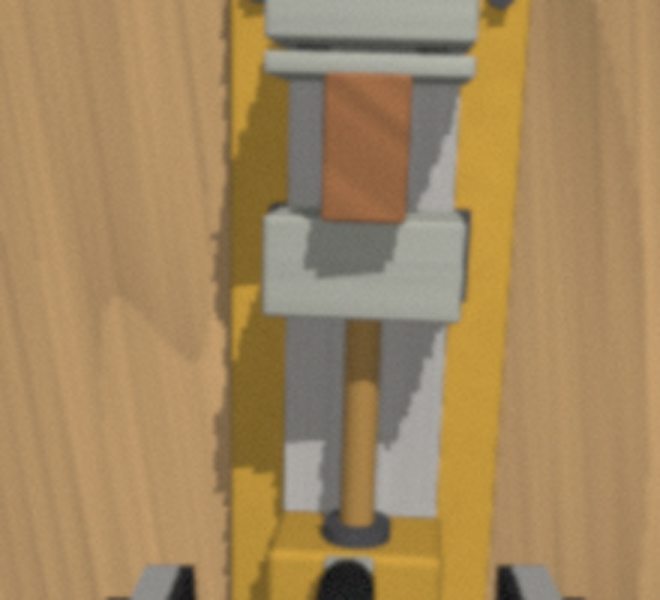

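View pics/s14.png

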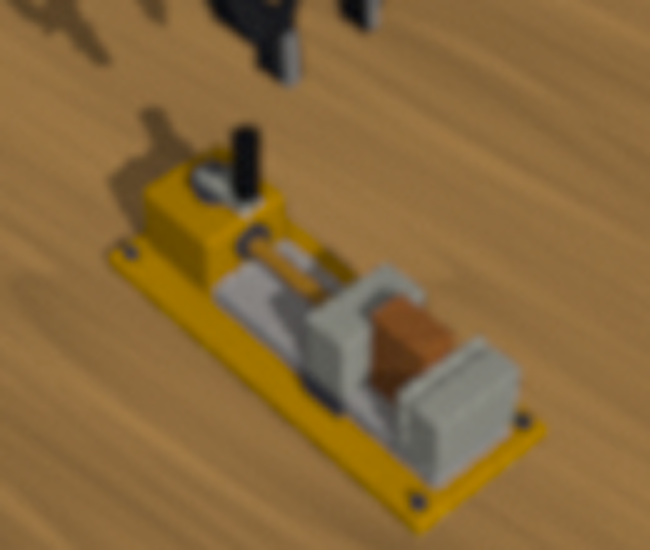

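```bash
python3 -c "
from station import manip,telemetry
print(telemetry.sense()['t'],telemetry.sense()['force']); print(manip.sign_off())"
```

```text
20.4167 [ 0.17283587 -0.18971552 -0.15120239]
the job is handed in; nothing more can be done
None
```

The block is nipped upright on the slide's bed between jaw and anvil, and I handed the job in at t = 20.4 s of the 72 s allowed.

**What I did:**
- I wound the crank anticlockwise until the gap was about 51 mm.
- I took the block farthest from the base, at about (0.46, 0.24) m, and stood it on the bed with its 40 mm side along the slide.
- I wound clockwise from the open side, through the play, until the handle force rose clearly above its sliding level. Then I unloaded the arm, let go and raised the gripper clear.

**Last checks:**
- **Position:** the wrist and scene pictures show the block upright, centred across the bed and touching both faces. The other things on the bench were not touched.
- **Nip:** while the crank was still moving, the handle force was about 12.1 N. That is about 5 N above the sliding drag I measured (6.5 to 7.4 N), so roughly 26 to 31 N on the block.
- **Disagreement:** the readings taken at rest were lower, about 9.6 N, which would mean about 17 N on the block. The crank angle turned since contact gave about 26 N. All three lie within the 10 to 50 N allowed.
- **Tool tilt:** the tool was leaning about 3 degrees by the end, because the arm gave under load. The tool read essentially no force when I signed off.

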